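# Swing the bench magnifier over the tall vial

### The arm

A 6-joint arm with a two-finger parallel gripper is mounted at the origin on the work surface. World frame = base frame: x ahead of the robot, y to its left, z up, the work surface at z = 0. Lengths are in mm, angles in rad, forces in N, time in s.
With the tool pointing down it reaches from about 400 to 825 mm from the base axis. Payload 7 kg.
Tool frame: the origin (TCP) lies at the very end of the fingers, on their centre line; the grasp point (between the pads) lies 19 mm behind it; z points along the fingers, y is the direction in which the jaws open and shut (so a half turn about z gives the same grasp; the last joint's range is limited). The gripper opens to 88 mm and grips with 3 to 60 N. Pads are 19 mm wide; open, the fingers measure 130 mm over their backs; the gripper's body (78 mm by 193 mm) begins 47 mm behind the grasp point.
Start: joints at [-0.935, 0.359, 0.012, 0, -1.224, -0.288], TCP at [230.033, -634.571, 226.561] pointing down, gripper open.
Joint ranges: [-3.07, 3.07], [-1.43, 2.12], [-1.02, 1.25], [-3.03, 1.67], [-3.05, -0], [-3.03, 3.03]. Speed limits (rad/s): [2.39, 2.39, 3.01, 3.14, 3.14, 3.14].

### API

Orientations are given as a unit quaternion [x, y, z, w].
In Python, from plant import bot gives the robot as it stands. Calls block until the motion is done:
- bot.move_ptp(position, orientation): joint-space move of the TCP to a pose.
- bot.line_to(position, velocity=150, ori=None): straight line of the TCP; ori=None keeps the orientation; velocity is the mean speed in mm/s.
- bot.move_joints(angles): joint-space move.
- bot.move_gripper(opening, force=None): finger opening in mm; force is the grip in N (None keeps the last); returns when the fingers have stopped.
- bot.pause(seconds).
- bot.solve_ik(position, orientation): joint angles nearest the present ones, or None.
- bot.read_state(): the state.
- bot.camera(name): name is "scene" or "top" or "wrist"; returns the picture (384x512x3 uint8, red, green, blue); there is no depth.
- bot.get_calibration(name): a dict with "fx", "fy", "cx", "cy" (pixels), "distortion" ([k1, k2, p1, p2, k3] as OpenCV has them; the pictures are not rectified), "view" (4x4, takes a point from world to camera coordinates); the wrist camera has in their place "T_tool_cam" (4x4, takes a point from camera to tool coordinates, whose origin is the TCP and whose axes are the flange's). Camera axes: x right, y up, looking along -z (the intrinsics and any distortion apply to the point x, -y, -z); pixel columns grow to the right and rows downward; lengths in mm; the calibration is good to about 2 mm. A picture is of the moment at which its call begins: read the wrist's pose just before it. get_calibration takes no time and is no camera call.
A pose or a line that the arm cannot do raises bot.Unreachable and nothing moves.
- bot.close_job(): hands the job in, once; it reports no verdict.
The state is a dict: "t": time; "joint_pos": joint angles; "qvel": joint speeds; "tau": joint torques, N m; "tcp_pos": TCP position; "eef_rot": TCP orientation; "contact_force": force on the tool from outside, world axes, zero at the start; "moment": the same for the moment, N m; "width": finger opening in mm.
Only numpy, scipy, OpenCV 4.12 (cv2) and the standard library are available. Lean on these libraries where they do the work, as an engineer would, in place of code of your own. Each camera call takes 0.05 s, during which the arm holds its last target. There are 200 camera calls.

### The job

Swing the bench magnifier round on its post so that the lens is centred right above the tall vial in the three-nest stand, not above one of the short ones. Let go of it there so that it stays, and leave the tall vial standing undisturbed in its nest.

Things in the scene. Friction and masses are not known exactly. Their poses are not given: they have to be found in the camera images.
- magnifier_arm: Magnifier's swing arm: white bar 130-162 mm above the bench, black hub on a fixed upright steel post (171 mm tall, grey foot 110 mm wide), round clear lens (94 mm over its white rim), handle pin at the free end. Origin: on the post's axis at bench level. Arm points from the post along its -x; z up. It turns level about the post, stiff by friction (1-2 N at the handle), and stays where left.
- lens (a point): Centre of the magnifier's lens: 160 mm from the post's axis, 144 mm above the bench, on the line from post to handle. The arm's stops lie well beyond every vial of the stand.
- handle (a point): Handle of the magnifier: plain steel upright round pin, 18 mm in diameter, on the arm's free end beyond the lens, 225 mm from the post's axis, in line with post and lens. It rises from 149 to 198 mm above the bench; this point lies on its axis at 178 mm, the height to pinch it from above.
- tall_vial: Tall vial: amber glass, aluminium crimp cap, 23 mm in diameter, 75 mm tall, 35 g, loose and upright in one of three grey cup nests (16 mm deep) of a stand fanned round the magnifier's post, 160 mm from the post's axis. The other two vials look alike but are only 46 mm tall. Origin: centre of its underside, 8 mm above the bench; the lens passes 55 mm above its cap.
There are look-alikes about, which are no part of the job. Leave any purple, red or turquoise look-alike of the tall_vial alone.

How it is judged:
By the outcome, as a careful person would: the job done as asked, in the order asked, and still so for the second after the job is handed in, with the robot touching nothing.
It also fails if it takes over 38 s, if anything falls off the work surface, if the arm or the gripper's body presses on something with over 40 N, if the wrist force passes 120 N, or if a joint passes its speed limit or range.

## Working session

There is one attempt and no reset: what is moved stays moved. The work goes in short steps, each a Python script; the robot and the scene stay as the last script left them, time stands still between calls to the robot, and variables do not carry over. Pictures are saved under pics/ and viewed, about 8 in all and at most 12, crops included, and the job is handed in when it is done.

```bash
mkdir -p pics; ls
python3 - <<'E'
from plant import bot
import cv2
for n in("scene","top"):
    cv2.imwrite(f"pics/{n}0.png",bot.camera(n)[:,:,::-1])
    c=bot.get_calibration(n);print(n,c)
s=bot.read_state();print(s["t"],s["tcp_pos"],s["eef_rot"],s["width"])
E
```

```text
pics
scene {'fx': 357.2243197020633, 'fy': 357.2243197020633, 'cx': 251.6948886945971, 'cy': 194.9298340398755, 'distortion': array([-0.04572239,  0.        ,  0.        ,  0.        ,  0.        ]), 'view': array([[ 6.40230852e-01,  7.68116456e-01,  1.00780351e-02,
        -3.91234459e+02],
       [-5.25579131e-01,  4.28430734e-01,  7.34992301e-01,
         1.78063353e+02],
       [ 5.60241942e-01, -4.75861552e-01,  6.78000553e-01,
        -1.05702965e+03],
       [ 0.00000000e+00,  0.00000000e+00,  0.00000000e+00,
         1.00000000e+00]])}
top {'fx': 435.4896914258935, 'fy': 435.4896914258935, 'cx': 251.2817768894206, 'cy': 194.7342482221874, 'distortion': array([-0.0990756,  0.       ,  0.       ,  0.       ,  0.       ]), 'view': array([[-2.39780628e-02, -9.99535688e-01, -1.88005494e-02,
         2.07695793e+01],
       [ 9.88489276e-01, -2.65146995e-02,  1.48949395e-01,
        -5.95803972e+02],
       [-1.49378727e-01, -1.50126235e-02,  9.88666080e-01,
        -7.37227788e+02],
       [ 0.00000000e+00,  0.00000000e+00,  0.00000000e+00,
         1.00000000e+00]])}
0.1 [ 229.87615053 -634.18541851  225.70498087] [-1.72986447e-01  9.84923904e-01  7.37861731e-04 -2.20291477e-04] 87.5151277811718
```

View pics/scene0.png

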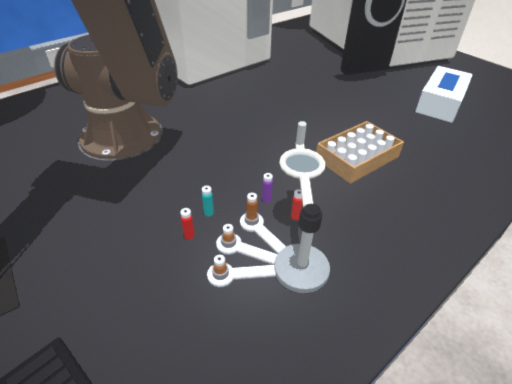

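View pics/top0.png

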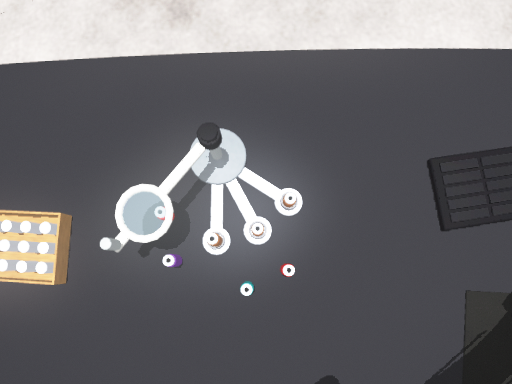

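The scene view shows the magnifier with its lens at (302,163) and handle at (301,135), and the post at (305,240). The possible tall vials in the scene view are:
- Amber in the stand: (252,207), long body; (228,236) and (220,266), both short.
- Look-alikes: purple (267,187), red (297,205), red (187,224), turquoise (208,201).

By the description I choose the amber one at (252,207). In the top view its nest is at (216,241).

```bash
cat > h.py <<'E'
import numpy as np, cv2
from plant import bot
def ray(n,px,T=None):
    c=bot.get_calibration(n)
    K=np.array([[c["fx"],0,c["cx"]],[0,c["fy"],c["cy"]],[0,0,1]])
    u=cv2.undistortPoints(np.array([[px]],float),K,np.array(c["distortion"]))[0,0]
    d=np.array([u[0],-u[1],-1.])
    W=np.linalg.inv(c["view"]) if T is None else T@np.array(c["T_tool_cam"])
    return W[:3,3],W[:3,:3]@d
def plane(n,px,z,T=None):
    o,d=ray(n,px,T); return o+d*(z-o[2])/d[2]
def tri(rays):
    A=0;b=0
    for o,d in rays:
        d=d/np.linalg.norm(d);P=np.eye(3)-np.outer(d,d);A=A+P;b=b+P@o
    return np.linalg.solve(A,b)
E
python3 - <<'E'
from h import *
p=lambda n,x,z:print(n,x,z,plane(n,x,z).round(1))
p("top",(218,156),8); p("top",(209,131),171);p("top",(216,241.5),16);p("top",(211.5,239),83);p("top",(145,213),148);p("top",(106,244),198)
p("top",(258,231),16);p("top",(289,202),16)
p("scene",(302,163),148);p("scene",(302,124),198);p("scene",(252,195),83);p("scene",(252,221),24)
t=cv2.imread("pics/top0.png");s=cv2.imread("pics/scene0.png")
a=cv2.resize(t[110:270,80:310],None,fx=3,fy=3,interpolation=2)[:,:690]
b=cv2.resize(s[110:290,200:340],None,fx=3,fy=3,interpolation=2)
cv2.imwrite("pics/a.png",a);cv2.imwrite("pics/b.png",b)
E
```

```text
top (218, 156) 8 [678.3  68.    8. ]
top (209, 131) 171 [678.3  66.6 171. ]
top (216, 241.5) 16 [515.3  73.   16. ]
top (211.5, 239) 83 [516.7  74.   83. ]
top (145, 213) 148 [556.1 170.9 148. ]
top (106, 244) 198 [506.8 214.6 198. ]
top (258, 231) 16 [532.7  -4.7  16. ]
top (289, 202) 16 [585.  -63.6  16. ]
scene (302, 163) 148 [562.4 171.4 148. ]
scene (302, 124) 198 [511.8 215.9 198. ]
scene (252, 195) 83 [518.1  77.2  83. ]
scene (252, 221) 24 [533.1  65.5  24. ]
```

View pics/a.png

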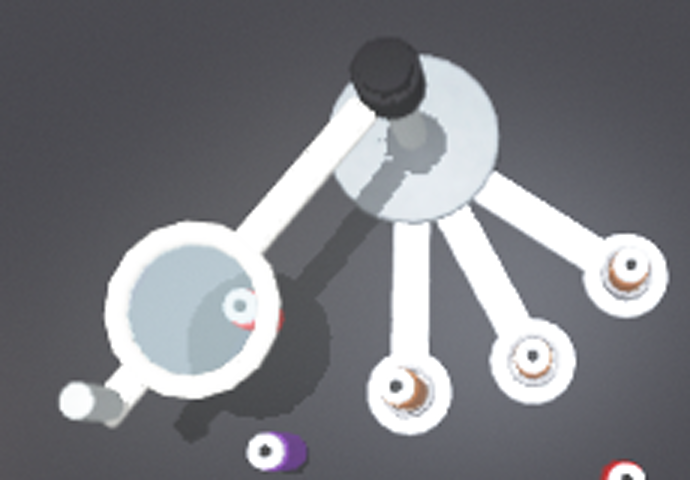

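View pics/b.png

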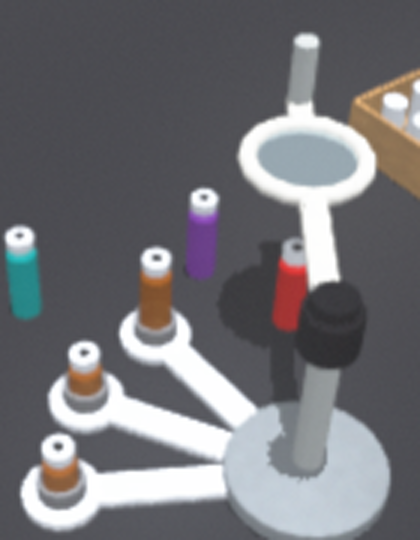

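The crops confirm the choice: the amber body at crop (155,300) is clearly long, and the other two amber vials are short. The rays agree on post ≈ (678,67.5), vial ≈ (517,74) and handle ≈ (508,215). Next I take a closer look with the wrist camera on the way.

```bash
cat >> h.py <<'E'
from scipy.spatial.transform import Rotation as R
def quat(deg):
    c,s=np.cos(np.radians(deg)),np.sin(np.radians(deg))
    return R.from_matrix(np.array([[-s,c,0],[c,s,0],[0,0,-1]])).as_quat()
def T():
    s=bot.read_state();M=np.eye(4);M[:3,:3]=R.from_quat(s["eef_rot"]).as_matrix();M[:3,3]=s["tcp_pos"];return M
E
python3 - <<'E'
from h import *
print(bot.get_calibration("wrist"))
for p,a in(((508,214.5,159),49.4),((508,214.5,159),229.4),((453,76,159),87.7),((453,76,159),267.7),((508,214.5,159),139.4),((453,76,159),177.7),((540,100,400),80),((540,100,400),260)):
    q=bot.solve_ik(p,quat(a));print(p,a,None if q is None else np.round(q,2))
E
```

```text
{'fx': 317.8780745934984, 'fy': 317.8780745934984, 'cx': 253.48856993305347, 'cy': 195.47099497664092, 'distortion': array([-0.01432077,  0.        ,  0.        ,  0.        ,  0.        ]), 'T_tool_cam': array([[ 1.81944099e-04,  9.58178035e-01,  2.86172712e-01,
         7.68865896e+01],
       [ 9.99999903e-01, -5.98280498e-05, -4.35464853e-04,
        -2.49622508e-01],
       [-4.00131701e-04,  2.86172763e-01, -9.58177953e-01,
        -1.56665851e+02],
       [ 0.00000000e+00,  0.00000000e+00,  0.00000000e+00,
         1.00000000e+00]])}
(508, 214.5, 159) 49.4 None
(508, 214.5, 159) 229.4 [ 0.75  0.21 -0.36  0.   -1.    0.11]
(453, 76, 159) 87.7 [ 0.6   0.06 -0.54  0.   -0.97 -2.21]
(453, 76, 159) 267.7 [ 0.6   0.06 -0.54  0.   -0.97  0.93]
(508, 214.5, 159) 139.4 [ 0.75  0.21 -0.36  0.   -1.   -1.46]
(453, 76, 159) 177.7 [ 0.6   0.06 -0.54  0.   -0.97 -0.64]
(540, 100, 400) 80 [ 0.54  0.09  0.04  0.   -1.53 -2.29]
(540, 100, 400) 260 [ 0.54  0.09  0.04  0.   -1.53  0.86]
```

Run:
```python
from h import *
bot.move_ptp((520,130,330),quat(245))
M=T();np.save("M1.npy",M)
im=bot.camera("wrist");cv2.imwrite("pics/w1.png",im[:,:,::-1])
print(bot.read_state()["t"],M[:3,3])
```

```text
3.05 [520.16110101 129.4306975  329.87634923]
```

View pics/w1.png

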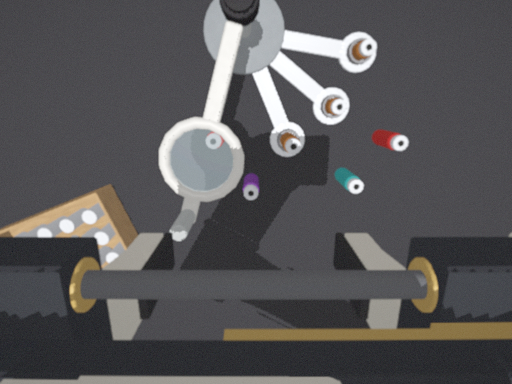

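The wrist view shows the handle top at (180,236), the lens at (202,159), the tall vial's cap at (293,147), its nest at (288,139) and the foot at about (244,32).

Run:
```python
from h import *
M=np.load("M1.npy");im=cv2.imread("pics/w1.png");t=cv2.imread("pics/top0.png")
for n,px,z in(("handle",(180,236),198),("lens",(202,159),148),("cap",(293,147),83),("nest",(288,139.5),24),("hub",(241,9),171),("foot",(244,32),6)):
    print(n,plane("wrist",px,z,M).round(1))
# two-view cap, handle, lens
print("cap tri",tri([ray("wrist",(293,147),M),ray("top",(212.3,238.7)),ray("scene",(251.7,195))]))
print("handle tri",tri([ray("wrist",(180,236),M),ray("top",(106,244)),ray("scene",(302,123.5))]))
# foot circle and lens rim in top by mask
g=cv2.cvtColor(t,cv2.COLOR_BGR2HSV)
m=((g[:,:,2]>150)&(g[:,:,1]<60)).astype(np.uint8)
m[:, :185]=0;m[:, 255:]=0;m[190:]=0;m[:128]=0
pts=cv2.findContours(m,0,1)[0];c=max(pts,key=cv2.contourArea)[:,0]
W=np.array([plane("top",p,8)[:2] for p in c.astype(float)])
P0=np.array([678.3,68]);r=np.linalg.norm(W-P0,axis=1);ok=abs(r-55)<5
for _ in range(3):
    A=np.c_[2*W[ok],np.ones(ok.sum())];x=np.linalg.lstsq(A,(W[ok]**2).sum(1),rcond=None)[0]
    rr=np.sqrt(x[2]+x[0]**2+x[1]**2);ok=abs(np.linalg.norm(W-x[:2],axis=1)-rr)<1.5
print("foot fit",x[:2],rr,ok.sum())
# nest centre by mask in top
c2=t[225:256,201:232];
```

```text
handle [505.7 216.5 198. ]
lens [559.8 172.3 148. ]
cap [518.5  75.2  83. ]
nest [520.9  74.4  24. ]
hub [666.2  73.6 171. ]
foot [678.3  70.1   6. ]
cap tri [518.17076375  74.53127498  83.94070587]
handle tri [507.13155521 217.03190825 196.60845311]
foot fit [679.06654162  69.66921066] 54.38572503430219 90
```

```bash
cat >> h.py <<'E'
C=np.array([678.5,69.]);RAD=225.
def hp(a,z=159):  # handle pose at arm angle a (deg from +x)
    return (C[0]+RAD*np.cos(np.radians(a)),C[1]+RAD*np.sin(np.radians(a)),z)
E
python3 - <<'E'
from h import *
a=139.4
bot.move_ptp(hp(a,225),quat(a+90))
bot.line_to(hp(a),120)
bot.move_gripper(0,12)
s=bot.read_state();print(s["t"],s["tcp_pos"],s["width"],s["contact_force"])
for b in(145,152,159,166):
    bot.line_to(hp(b),90,quat(b+90))
    s=bot.read_state();print(b,s["t"],s["tcp_pos"].round(1),s["width"],s["contact_force"].round(1))
M=T();np.save("M2.npy",M)
cv2.imwrite("pics/w2.png",bot.camera("wrist")[:,:,::-1])
E
```

```text
5.45 [507.7487323  215.57235325 159.01255698] 17.65373077420972 [ 0.59252377  1.07469326 -0.62474315]
145 5.8417 [494.  197.7 159. ] 17.901600989125434 [-0.7  0.1 -0.7]
152 6.3 [480.1 174.7 159. ] 17.705049016102397 [-0.1 -1.  -0.6]
159 6.7583 [468.8 149.8 159. ] 17.49061539041578 [ 2.  -1.3 -1.8]
166 7.2167 [460.6 123.6 159. ] 17.592315775471032 [ 3.3 -2.8 -4. ]
```

View pics/w2.png

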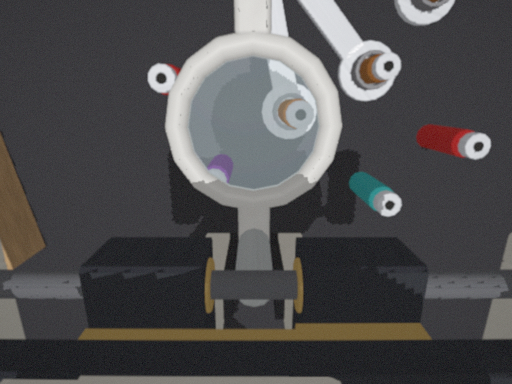

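The swing is going well: the lens rim is centred at about (253,120), and the tall vial shows through it at (303,115). The vial still has to come closer to the arm's line. I'll swing to the computed angle and measure again.

Run:
```python
from h import *
for b in(172,178):
    bot.line_to(hp(b),70,quat(b+90))
s=bot.read_state();print(b,s["t"],s["tcp_pos"].round(1),s["width"],s["contact_force"].round(1))
np.save("M3.npy",T())
cv2.imwrite("pics/w3.png",bot.camera("wrist")[:,:,::-1])
cv2.imwrite("pics/t3.png",bot.camera("top")[:,:,::-1])
w=cv2.imread("pics/w3.png")[0:240,130:380];
cv2.imwrite("pics/w3c.png",cv2.resize(w,None,fx=2.5,fy=2.5,interpolation=2))
```

```text
178 8.2333 [454.2  77.2 159. ] 17.998743835325712 [ 5.3 -1.  -5.5]
```

View pics/w3c.png

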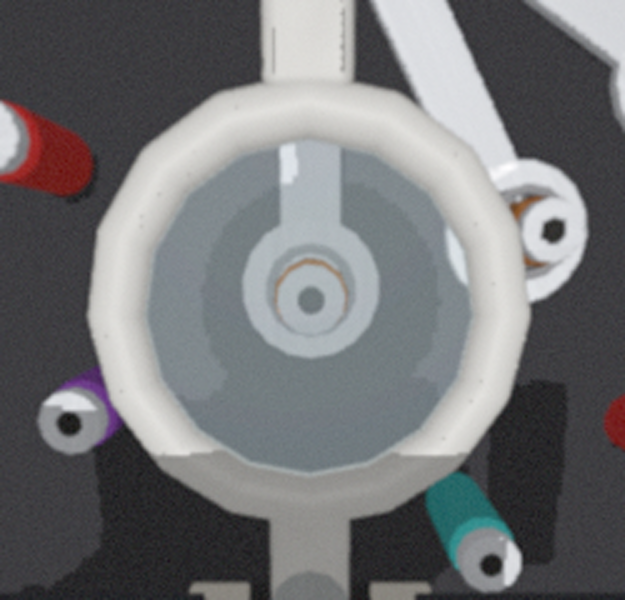

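The vial's cap is at crop (311,299) and the rim centre at crop (309.5,303). They are in line, with about 0.5 mm lateral offset. Now I release, go straight up and check.

Run:
```python
from h import *
bot.move_gripper(50); bot.pause(.2)
s=bot.read_state();print(s["t"],s["contact_force"].round(1),s["width"])
bot.line_to(hp(178,235),100)
bot.pause(.3)
M=T();np.save("M4.npy",M)
cv2.imwrite("pics/w4.png",bot.camera("wrist")[:,:,::-1])
for n in("top","scene"): cv2.imwrite(f"pics/{n}4.png",bot.camera(n)[:,:,::-1])
s=bot.read_state();print(s["t"],s["tcp_pos"],s["contact_force"].round(1))
w=cv2.imread("pics/w4.png")[0:240,130:380];a=cv2.resize(w,(500,480),interpolation=2)
b=cv2.imread("pics/scene4.png")[100:300,190:350];b=cv2.resize(b,(300,375),interpolation=2)
o=np.zeros((480,800,3),np.uint8);o[:,:500]=a;o[:375,500:]=b;cv2.imwrite("pics/c4.png",o)
```

```text
9.2917 [-0.5  0.1  0.1] 50.31038467743413
10.65 [453.61893635  76.82061375 234.86731422] [ 0.1 -0.   0.3]
```

View pics/c4.png

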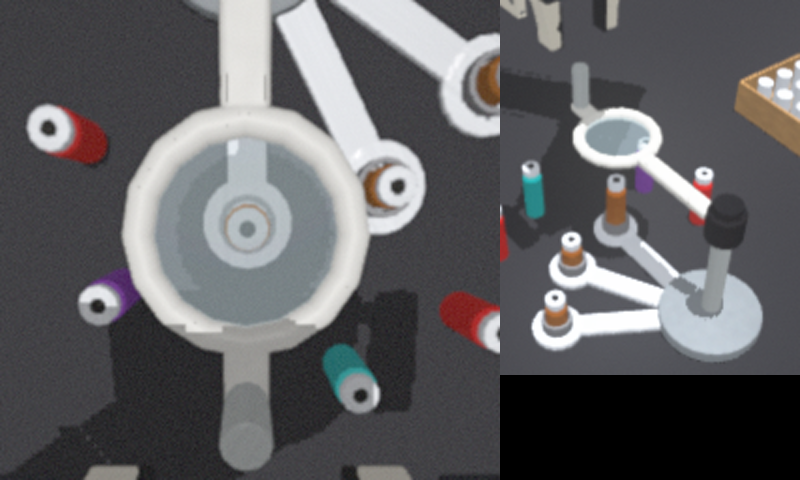

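The gripper is open and clear. The rim centre is at crop (246,229) and the cap at (247,229); the vial stands upright in its nest. One last check in numbers, then I hand in.

Run:
```python
from h import *
M=np.load("M4.npy")
for n,x,z in(("lens",(246,229),146),("cap",(247,229),83)):
    print(n,plane("wrist",(130+x[0]/2,x[1]/2),z,M).round(1))
bot.line_to(hp(178,300),120)
s=bot.read_state();print(s["t"],s["contact_force"].round(1),s["qvel"].round(3))
bot.close_job()
```

```text
lens [521.5  74.8 146. ]
cap [518.8  74.5  83. ]
11.3417 [ 0. -0. -0.] [-0.     0.01  -0.01  -0.001 -0.001 -0.001]
the job is handed in; nothing more can be done
```

The magnifier's lens is now over the tall amber vial, and I handed the job in at 11.3 s. I pinched the handle, swung the arm about 39° round its post, let go and lifted clear.

- **Position:** the last wrist picture, taken after release, puts the lens centre at (521.5, 74.8) and the vial's cap at (518.8, 74.5). That is 0.3 mm apart across the swing and 2.7 mm along the arm. The arm only turns about its post, so the swing cannot change the 2.7 mm. It is close to what I'd expect from the 2 mm calibration and my pixel readings.
- **Vial:** it stands upright in its nest, and its cap was measured at the same place before and after, to within 1 mm.
- **Release:** the arm stayed where I left it, and the wrist force read zero with the gripper clear.

No check failed. I did not take another picture after the final lift from 235 to 300 mm.

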